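# Clamp the jar and take its cap off

## Task

Swing the jar clamp's lever until its arm lies along the raised rib on the base plate, square to the clamp, so that the jar is braced; then grip the jar's tight cap, unscrew it anticlockwise and stop turning as soon as it comes free of the threads. Lift it straight up and finish still holding it, level and centred about 25 mm above the jar's mouth, with the lever left on its mark, the jar standing in the clamp and the other things left where they are.

Things in the scene. Friction and masses are not known exactly. Their poses are not given: they have to be found in the camera images.
- clamp_lever (a joint): Angle of the clamp lever about its upright hinge, rad, 0 to 2.0. At 0 the arm points to the clamp's -y (slack); grows clockwise seen from above; at 1.57 the arm points to the clamp's -x, along the raised rib, and its cam holds the pad against the jar with about 30 N; farther on it would strain the glass. Starts between 0 and 0.4, stays where it is left; pushing the knob takes 3 to 8 N.
- lever_knob (a point): Half-way up the upright round black knob at the end of the lever: 18 mm diameter, standing 50 mm up from the arm (its foot 26 mm below this point, its top 24 mm above), 100 mm from the hinge, about 70 mm above the table. The flat arm under it is 20 mm wide.
- lever_hinge (a point): Point on the lever's upright hinge axis at the height of lever_knob; it does not move. 56.5 mm from the jar's axis, on the clamp's -y side.
- clamp: The jar clamp, fixed to the table: steel base plate 200 x 215 mm, 8 mm thick; origin on the table under the jar's axis; its -x side faces the robot more or less. Lever on its -y side, V jaw with two rubber posts (tops 48 mm above the table) on its +y side. The rib that marks the lever's place runs from the hinge in the -x direction.
- jar: The loose round glass jar standing on the clamp's base plate, 70 mm diameter up to its shoulder 50 mm above its underside, then a 38 mm neck; 0.5 kg. Origin at the centre of its underside, z up. Clamping pushes it about 3 mm towards the clamp's +y. Unclamped it turns together with the cap.
- jar_mouth (a point): Centre of the jar's mouth, 87 mm above the jar's underside.
- cap: The loose round metal cap screwed on the jar: 56 mm diameter, 26 mm tall, 50 g. Origin at the centre of its open underside, 68 mm above the jar's underside (18 mm above its shoulder) while screwed on; z up, x axis along the jar's while tight. Turning it takes about 0.2 to 0.5 N m (grip with 40 N or more); pulled up before it is free it lifts the jar.
- cap_center (a point): Centre of the cap, half-way up (13 mm above its underside, 13 mm below its top). Right-hand lug thread: turned anticlockwise seen from above the cap rises about 2 mm, comes free after 0.8 to 0.9 rad, springs up about 1 mm more, and meets the next thread after about 1.7 rad.
- jug: Bystander: white plastic jug, 100 mm across, 168 mm tall, handle on its +y side, hinged flip spout on its lid. Origin at the centre of its underside.
- salt_cellar: Bystander: open clear glass salt cellar, 46 mm across, 45 mm tall. Origin at the centre of its underside.
- peg: Bystander: plastic clothes peg lying flat, 72 mm long, 14 mm tall. Origin at the centre of its underside.
- strainer: Bystander: stainless steel strainer, 144 mm across, 45 mm tall, handle 200 mm towards its -x. Origin at the centre of its underside.
- bowl: Bystander: ceramic bowl, 116 mm across, 50 mm tall. Origin at the centre of its underside.
- mug: Bystander: ceramic mug, 76 mm across, 90 mm tall. Origin at the centre of its underside.
Mind the look-alikes: they are no part of the job. Leave any red look-alike of the cap alone.

How it is judged:
By the outcome, as a careful person would: the job done as asked, in the order asked, and still so for the second after the job is handed in, while the arm keeps its last pose, push and grip.
It also fails if it takes over 51 s, if anything falls off the work surface, if the arm or the gripper's body presses on something with over 40 N, if the wrist force passes 120 N, or if a joint passes its speed limit or range.

## Robot

A 6-joint arm with a two-finger parallel gripper is mounted at the origin on the work surface. World frame = base frame: x ahead of the robot, y to its left, z up, the work surface at z = 0. Lengths are in m, angles in rad, forces in N, time in s.
With the tool pointing down it reaches from about 0.375 to 0.9 m from the base axis. Payload 3.1 kg.
Tool frame: the origin (TCP) lies at the very end of the fingers, on their centre line; the grasp point (between the pads) lies 19 mm behind it; z points along the fingers, y is the line along which they close (so a half turn about z gives the same grasp; the last joint's range is limited). The gripper opens to 85 mm and grips with 20 to 120 N. Pads are 22 mm wide; open, the fingers measure 114 mm over their backs; the gripper's body (76 mm by 85 mm) begins 54 mm behind the grasp point. The pads swing forward as they close: fully open they stand 13 mm farther back than shut.
Start: joints at [-0.178, 0.527, 1.433, -0, 1.181, -0.178], TCP at [0.625, 0, 0.231] pointing down, gripper open.
Joint ranges: [-3.08, 3.08], [-0.75, 2.2], [0.22, 2.44], [-1.43, 4.57], [0, 2.65], [-2.85, 2.85]. Speed limits (rad/s): [2.79, 2.79, 3.14, 3.14, 3.14, 3.14].

## Interface

Orientations are given as [roll, pitch, yaw] about the fixed x, y, z axes, in that order (R = Rz(yaw) Ry(pitch) Rx(roll)).
In Python, from plant import robot gives the robot as it stands. The module is installed in compiled form; this text tells all that it offers.
- The arm moves only by the tool servo_tool, never from a script. Its argument "commands" is a list of rows, each a list of 6 numbers: the shift along the tool's x, y, z in m, then the turn, a rotation vector about the tool's x, y, z in degrees. In form: [[dx, dy, dz, rx, ry, rz], ...]. A call has 1 to 8 rows; each row is the pose to reach, as a shift and turn from the pose commanded when the call began, along the tool's axes at that moment; what a row does not reach only later rows make up. A row lasts 1/12 s, in which the tool goes at most 41.7 mm and 7.16 degrees, less where a joint would pass 70% of its speed; a pose out of reach is approached as far as the arm can. A call with a gripper value outside its range is refused whole. "gripper" is the gripper command: -1 is shut, 1 is fully open, values between are in proportion, set as the call begins (left out, the last holds). The fingers move at their own pace and stop on an object; "force" is the grip in N (left out, the last holds). Time passes only in rows, so rows that repeat a pose let the fingers close. It gives the time, the measured TCP pose, the force, the opening and the grip force at its end, in the units of the state.
- robot.state(): the state, without advancing time (a new reading comes with each control period).
- robot.read_camera(name): name is "scene" or "side" or "wrist"; returns the picture (480x640x3 uint8, blue, green, red); there is no depth.
- robot.camera_params(name): a dict with "vfov" (degrees; the focal length in pixels is half the picture's height over the tangent of half this angle, whatever the lens; pixels are square), "cx", "cy" (the principal point, pixels), "world_from_camera" (4x4, takes a point from camera to world coordinates); the wrist camera has in their place "hand_eye" (4x4, takes a point from camera to tool coordinates, whose origin is the TCP and whose axes are the flange's). Camera axes: x right, y down, z forward; pixel columns grow to the right and rows downward; lengths in m; the calibration is good to about 2 mm. A picture is of the moment at which its call begins: read the wrist's pose just before it. camera_params takes no time and is no camera call.
- robot.sign_off(): hands the job in; it is judged then, once.
The state is a dict: "t": time; "joint_positions": joint angles; "joint_vel": joint speeds; "joint_torque": joint torques, N m; "eef_pos": TCP position; "ee_rot": TCP orientation; "wrist_force": force on the tool from outside, world axes, zero at the start; "torque": the same for the moment, N m; "opening": opening from 0.0 (shut) to 1.0 (fully open); "gripper_force": force on a finger pad.
Only numpy, scipy, OpenCV 4.12 (cv2) and the standard library are available. Lean on these libraries where they do the work, as an engineer would, in place of code of your own. Each camera call takes 0.05 s, during which the arm holds its last target. There are 200 camera calls.

## Working session

There is one attempt and no reset: what is moved stays moved. The work goes in short steps, Python scripts to look and compute and a tool call to move; the robot and the scene stay as the last step left them, time stands still between calls to the robot, and variables do not carry over. Pictures are saved under pics/ and viewed, at most 10 in all, crops included, and the job is handed in when it is done.

Besides the shell and the picture viewer there is one more tool, called after "Emit:" as name([rows], argument=value, ...), one row to a line, values as JSON. servo_tool: Moves the arm, as the interface text tells. Its arguments: {"type":"object","properties":{"commands":{"type":"array"},"gripper":{"type":"number"},"force":{"type":"number"}},"required":["commands"]}

```bash
mkdir -p pics; cat > h.py <<'E'
import numpy as np, cv2
from plant import robot
from scipy.spatial.transform import Rotation as R
def cam(n):
    p=robot.camera_params(n); f=240/np.tan(np.radians(p['vfov'])/2)
    if 'world_from_camera' in p: T=np.array(p['world_from_camera'])
    else:
        s=robot.state(); W=np.eye(4); W[:3,3]=s['eef_pos']; W[:3,:3]=rot(s); T=W@np.array(p['hand_eye'])
    return f,p['cx'],p['cy'],T
def rot(s):
    r=np.array(s['ee_rot']); return r if r.shape==(3,3) else R.from_euler('xyz',r).as_matrix()
def ray(c,u,v):
    f,cx,cy,T=c; d=T[:3,:3]@np.array([(u-cx)/f,(v-cy)/f,1]); return T[:3,3],d
def plane(c,u,v,z):
    o,d=ray(c,u,v); return o+d*(z-o[2])/d[2]
def proj(c,p):
    f,cx,cy,T=c; q=T[:3,:3].T@(np.array(p)-T[:3,3]); return f*q[0]/q[2]+cx,f*q[1]/q[2]+cy
def two(c1,a,c2,b):
    A=np.zeros((3,3));B=np.zeros(3)
    for c,p in((c1,a),(c2,b)):
        o,d=ray(c,*p); d=d/np.linalg.norm(d); M=np.eye(3)-np.outer(d,d); A+=M;B+=M@o
    return np.linalg.solve(A,B)
E
python3 - <<'E'
from h import *
print(robot.state())
ims=[]
for n in('scene','side','wrist'):
    print(n,{k:np.round(v,3).tolist() for k,v in robot.camera_params(n).items()})
    im=robot.read_camera(n); cv2.imwrite(f'pics/{n}0.png',im)
E
```

```text
{'t': 0.0, 'joint_positions': array([-1.78517832e-01,  5.28428913e-01,  1.43394315e+00,  1.50416756e-05,
        1.18141591e+00, -1.78498702e-01]), 'joint_vel': array([ 0.00296363,  0.00211593,  0.00084933,  0.0005915 , -0.00204374,
       -0.00019502]), 'joint_torque': array([ 2.50220628e-04, -4.42344439e+01, -1.78024775e+01, -2.06930472e-04,
        8.36740597e-03,  2.24214921e-05]), 'eef_pos': array([6.24259344e-01, 1.56157066e-04, 2.30343533e-01]), 'ee_rot': array([-3.13943469e+00, -4.03465569e-04,  1.57077104e+00]), 'wrist_force': array([-0.70411535,  1.04330151,  0.34467818]), 'torque': array([ 0.01699205, -0.01451016,  0.04272108]), 'gripper_force': 0.0, 'opening': 1.0020269191948843}
scene {'vfov': 53.696, 'cx': 325.481, 'cy': 230.496, 'world_from_camera': [[-0.647, 0.555, -0.524, 1.08], [0.763, 0.477, -0.436, 0.425], [0.008, -0.682, -0.732, 0.802], [0.0, 0.0, 0.0, 1.0]]}
side {'vfov': 46.984, 'cx': 310.714, 'cy': 243.862, 'world_from_camera': [[0.699, -0.543, 0.466, 0.009], [-0.715, -0.512, 0.476, -0.544], [-0.02, -0.666, -0.746, 0.985], [0.0, 0.0, 0.0, 1.0]]}
wrist {'vfov': 70.289, 'cx': 321.654, 'cy': 242.956, 'hand_eye': [[0.001, -0.951, -0.309, 0.08], [1.0, 0.0, 0.0, -0.001], [-0.0, -0.309, 0.951, -0.143], [0.0, 0.0, 0.0, 1.0]]}
```

View pics/scene0.png

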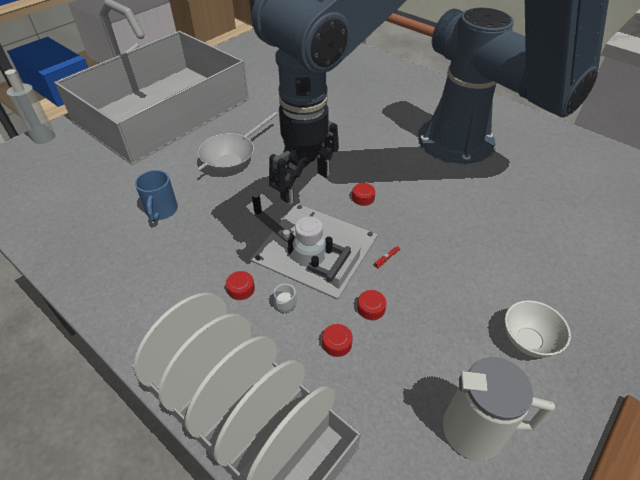

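View pics/side0.png

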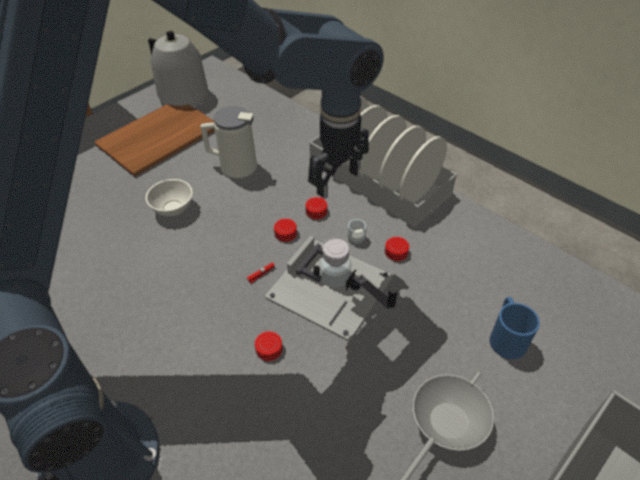

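View pics/wrist0.png

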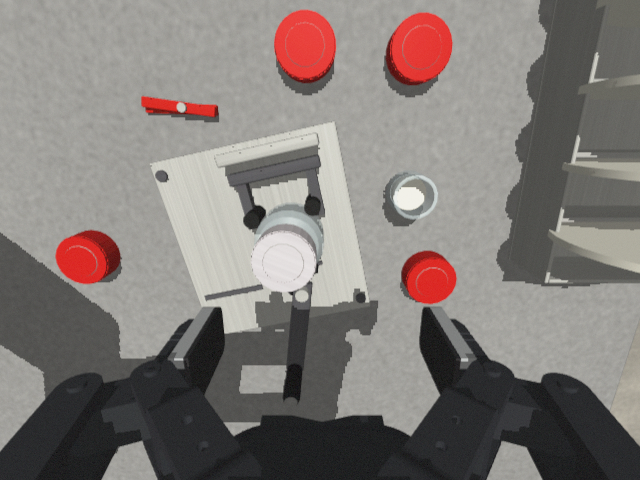

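The wrist view shows the plate corners at (152,163), (335,123) and (370,302), and the cap top centre near (284,256). The knob top is near (291,398), the hinge near (303,296), and the rib near (205,297)-(262,288). The red caps are the look-alikes.

```bash
python3 - <<'E'
from h import *
w=cam('wrist');s=cam('scene');d=cam('side')
P=lambda u,v,z:plane(w,u,v,z).round(4)
print('corners',[P(152,163,.008),P(335,123,.008),P(370,302,.008)])
a,b,c=P(152,163,.008),P(335,123,.008),P(370,302,.008)
print('yaw',np.arctan2(*(b-a)[[1,0]]),np.arctan2(-(b-c)[0],(b-c)[1]),np.linalg.norm(b-a),np.linalg.norm(b-c))
r=P(262,288,.012)-P(205,297,.012);print('rib yaw',np.arctan2(r[1],r[0]))
print('cap',P(283,256,.102),'2view',two(s,(309,226),d,(335,246)))
print('knobtop',P(291,398,.095),'hinge',P(302,296,.05),'2v',two(s,(256,197),d,(392,293)))
im=cv2.imread('pics/wrist0.png')[90:420,130:450]
cv2.imwrite('pics/w0c.png',cv2.resize(im,None,fx=1.8,fy=1.8,interpolation=cv2.INTER_CUBIC))
E
```

```text
corners [array([0.4455, 0.0493, 0.008 ]), array([0.6368, 0.089 , 0.008 ]), array([ 0.6812, -0.1126,  0.008 ])]
yaw 0.20462289837321976 0.2167773970580263 0.19537599647858486 0.2064313929614389
rib yaw 0.17137912638950784
cap [ 0.5908 -0.0197  0.102 ] 2view [ 0.59137805 -0.02435577  0.10339479]
knobtop [ 0.5927 -0.1746  0.095 ] hinge [ 0.6028 -0.0836  0.05  ] 2v [ 0.58921128 -0.18301185  0.08549503]
```

View pics/w0c.png

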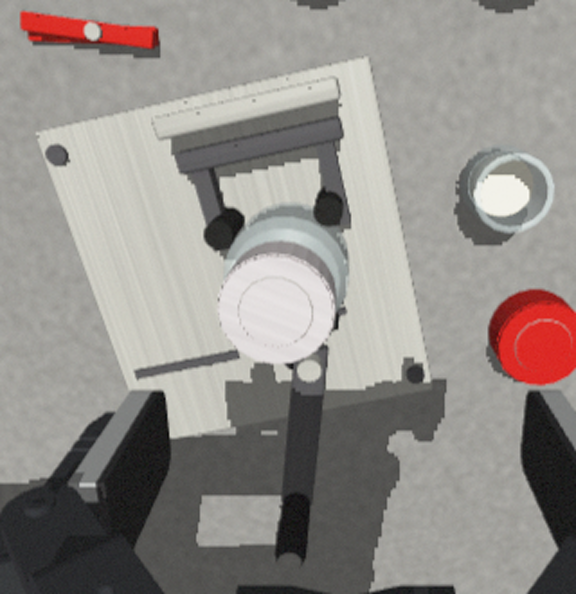

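The crop confirms the layout. The clamp is yawed about 0.21 rad and the lever stands about 0.3 rad from slack. I'm moving above the knob.

Emit:
servo_tool([
  [-0.04, -0.008, 0.02, 0, 0, 0],
  [-0.08, -0.016, 0.04, 0, 0, 0],
  [-0.12, -0.024, 0.06, 0, 0, 0],
  [-0.15, -0.03, 0.075, 0, 0, 0],
  [-0.17, -0.032, 0.085, 0, 0, 0],
  [-0.177, -0.032, 0.09, 0, 0, 0],
  [-0.177, -0.032, 0.09, 0, 0, 0],
  [-0.177, -0.032, 0.09, 0, 0, 0],
], gripper=0, force=40)

```text
t: 0.82
eef_pos: [0.5929, -0.1766, 0.1411]
ee_rot: [-3.141, -0.001, 1.57]
wrist_force: [0.5, 0.3, 1.3]
opening: 0.493
gripper_force: 0.0
```

```bash
python3 - <<'E'
from h import *
print(robot.state()['eef_pos'],robot.state()['ee_rot'],robot.state()['opening'])
w=cam('wrist'); im=robot.read_camera('wrist')
t=robot.state()['eef_pos']
for z in(.094,.07):
  u=proj(w,[t[0],t[1],z]); print(z,u); cv2.circle(im,(int(u[0]),int(u[1])),2,(0,255,0),-1)
cv2.imwrite('pics/w1.png',im)
E
```

```text
[ 0.59290413 -0.17656276  0.14109553] [-3.14097632e+00 -1.03807873e-03  1.57000722e+00] 0.4933291386895974
0.094 (np.float64(323.49709163417344), np.float64(270.73612266665003))
0.07 (np.float64(323.3325095137266), np.float64(256.9071269305448))
```

View pics/w1.png

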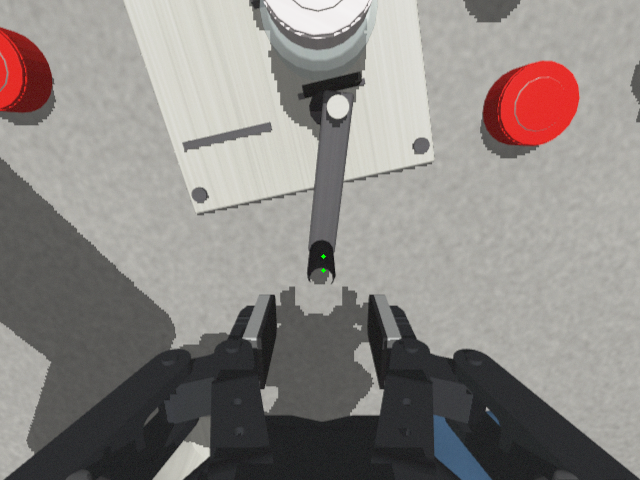

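The knob top is at (321,275), within about 2 mm of the TCP line at (323,271). The rib runs from (185,148) to (271,127), and the hinge pin is at (338,106). I'm descending and gripping the knob.

Emit:
servo_tool([
  [-0.001, 0, 0.03, 0, 0, 0],
  [-0.001, 0, 0.055, 0, 0, 0],
  [-0.001, -0.0005, 0.075, 0, 0, 0],
  [-0.001, -0.0005, 0.084, 0, 0, 0],
  [-0.001, -0.0005, 0.084, 0, 0, 0],
])

```text
t: 1.28
eef_pos: [0.5917, -0.1757, 0.0559]
ee_rot: [-3.139, -0.002, 1.573]
wrist_force: [0.5, -0.5, 0.7]
opening: 0.503
gripper_force: 0.0
```

Emit:
servo_tool([
  [0, 0, 0, 0, 0, 0],
  [0, 0, 0, 0, 0, 0],
  [0, 0, 0, 0, 0, 0],
  [0, 0, 0, 0, 0, 0],
  [0, 0, 0, 0, 0, 0],
  [0, 0, 0, 0, 0, 0],
], gripper=-1, force=30)

```text
t: 1.78
eef_pos: [0.5935, -0.178, 0.059]
ee_rot: [3.139, 0.001, 1.571]
wrist_force: [1.0, 3.1, 6.1]
opening: 0.197
gripper_force: 30.0
```

```bash
python3 - <<'E'
from h import *
s=robot.state();print(s['eef_pos'],s['ee_rot'])
f,cx,cy,T=cam('wrist')
# pose at time of w1
W=np.eye(4);W[:3,3]=[.5929,-.17656,.1411];W[:3,:3]=R.from_euler('xyz',[-3.141,-.001,1.57]).as_matrix()
w=(f,cx,cy,W@np.array(robot.camera_params('wrist')['hand_eye']))
P=lambda u,v,z:plane(w,u,v,z).round(4)
r=P(271,127,.012)-P(185,148,.012);print('rib',P(185,148,.012),P(271,127,.012),np.arctan2(r[1],r[0]))
e=P(434,162,.008)-P(197,213,.008);print('edge',P(434,162,.008),P(197,213,.008),np.arctan2(e[1],e[0]),np.linalg.norm(e))
for z in(.045,.05,.055):print('hinge',z,P(338,106,z))
print('knob',P(321,275,.094))
E
```

```text
[ 0.59354703 -0.17795785  0.0590067 ] [3.13880773e+00 5.95923627e-04 1.57067236e+00]
rib [ 0.487 -0.108  0.012] [ 0.5539 -0.0928  0.012 ] 0.22341199331025408
edge [ 0.6809 -0.1189  0.008 ] [ 0.489  -0.1601  0.008 ] 0.21148476441761518 0.1962728967534743
hinge 0.045 [ 0.6028 -0.0803  0.045 ]
hinge 0.05 [ 0.6026 -0.0806  0.05  ]
hinge 0.055 [ 0.6024 -0.081   0.055 ]
knob [ 0.5918 -0.1787  0.094 ]
```

Emit:
servo_tool([
  [0.0007, -0.0052, 0, 0, 0, 3],
  [0.0017, -0.0103, 0, 0, 0, 6],
  [0.0029, -0.0154, 0, 0, 0, 9],
  [0.0044, -0.0204, 0, 0, 0, 12],
  [0.0062, -0.0254, 0, 0, 0, 15],
  [0.0082, -0.0302, 0, 0, 0, 18],
  [0.0105, -0.0349, 0, 0, 0, 21],
  [0.013, -0.0395, 0, 0, 0, 24],
])

```text
t: 2.45
eef_pos: [0.5553, -0.1658, 0.059]
ee_rot: [3.135, -0.0, 1.149]
wrist_force: [2.8, 1.3, 4.7]
opening: 0.2
gripper_force: 30.0
```

Emit:
servo_tool([
  [0.0007, -0.0052, 0, 0, 0, 3],
  [0.0017, -0.0103, 0, 0, 0, 6],
  [0.0029, -0.0154, 0, 0, 0, 9],
  [0.0044, -0.0204, 0, 0, 0, 12],
  [0.0062, -0.0254, 0, 0, 0, 15],
  [0.0082, -0.0302, 0, 0, 0, 18],
  [0.0105, -0.0349, 0, 0, 0, 21],
  [0.013, -0.0395, 0, 0, 0, 24],
])

```text
t: 3.12
eef_pos: [0.5252, -0.1389, 0.059]
ee_rot: [3.134, -0.003, 0.731]
wrist_force: [3.0, -1.4, 4.1]
opening: 0.202
gripper_force: 30.2
```

Emit:
servo_tool([
  [0.0007, -0.0052, 0, 0, 0, 3],
  [0.0017, -0.0103, 0, 0, 0, 6],
  [0.0029, -0.0154, 0, 0, 0, 9],
  [0.0044, -0.0204, 0, 0, 0, 12],
  [0.0062, -0.0254, 0, 0, 0, 15],
  [0.0072, -0.0278, 0, 0, 0, 16.5],
  [0.0082, -0.0302, 0, 0, 0, 18],
  [0.0082, -0.0302, 0, 0, 0, 18],
])

```text
t: 3.78
eef_pos: [0.511, -0.111, 0.059]
ee_rot: [3.135, -0.005, 0.418]
wrist_force: [0.8, -2.5, 7.0]
opening: 0.2
gripper_force: 30.2
```

```bash
python3 - <<'E'
from h import *
s=robot.state();p=s['eef_pos'];print(p,s['ee_rot'])
d=p[:2]-np.array([.6028,-.0807]);print(np.linalg.norm(d),np.arctan2(-d[1],-d[0]))
robot.state()
c=cam('wrist');im=robot.read_camera('wrist')
np.save('c2.npy',np.array([*c[:3],*c[3].ravel()]))
cv2.imwrite('pics/w2.png',im)
E
```

```text
[ 0.51102941 -0.11103473  0.0589668 ] [ 3.13522599 -0.00479194  0.41786014]
0.09665421522991838 0.3192431238472317
```

View pics/w2.png

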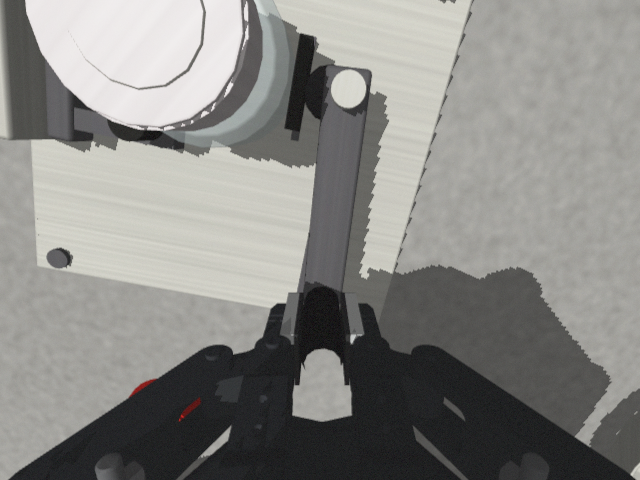

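The lever now covers the rib from this viewpoint, with the hinge at (348,90) and the arm running down to (325,290). About 6° remain.

Emit:
servo_tool([
  [0.0004, -0.0026, 0, 0, 0, 1.5],
  [0.0007, -0.0052, 0, 0, 0, 3],
  [0.0012, -0.0078, 0, 0, 0, 4.5],
  [0.0017, -0.0103, 0, 0, 0, 6],
  [0.0017, -0.0103, 0, 0, 0, 6],
  [0.0017, -0.0103, 0, 0, 0, 6],
])

```text
t: 4.33
eef_pos: [0.5085, -0.1011, 0.059]
ee_rot: [3.136, -0.005, 0.313]
wrist_force: [2.5, -3.1, 6.3]
opening: 0.197
gripper_force: 30.2
```

Emit:
servo_tool([
  [0, 0, 0, 0, 0, 0],
  [0, 0, 0, 0, 0, 0],
  [0, 0, 0, 0, 0, 0],
  [0, 0, 0, 0, 0, 0],
], gripper=0)

```text
t: 4.67
eef_pos: [0.5049, -0.0988, 0.0571]
ee_rot: [-3.141, 0.001, 0.314]
wrist_force: [0.9, -0.5, 0.1]
opening: 0.499
gripper_force: 0.0
```

Emit:
servo_tool([
  [0, 0, -0.02, 0, 0, 0],
  [0, 0, -0.05, 0, 0, 0],
  [0, 0, -0.08, 0, 0, 0],
  [0.01, 0.0, -0.12, 0, 0, 0],
  [0.03, 0, -0.15, 0, 0, 0],
  [0.03, 0, -0.15, 0, 0, 0],
  [0.03, 0, -0.15, 0, 0, 0],
])

```text
t: 5.25
eef_pos: [0.5356, -0.0898, 0.2092]
ee_rot: [3.138, -0.004, 0.315]
wrist_force: [0.1, -0.6, -1.3]
opening: 0.501
gripper_force: 0.0
```

```bash
python3 - <<'E'
from h import *
s=robot.state();print(s['eef_pos'],s['ee_rot'])
c=cam('wrist');im=robot.read_camera('wrist')
np.save('c3.npy',np.array([*c[:3],*c[3].ravel()]))
cv2.imwrite('pics/w3.png',im)
E
```

```text
[ 0.53559146 -0.08981994  0.20915576] [ 3.1384326  -0.00382189  0.3153276 ]
```

View pics/w3.png

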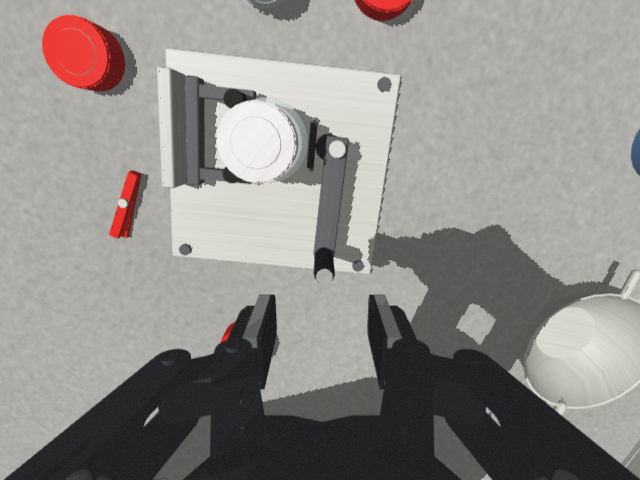

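The plate corners are at (166,49), (401,76), (372,272) and (172,255), and the knob top is at (324,276). The hinge is at (337,149) and the cap top centre near (257,142).

```bash
python3 - <<'E'
from h import *
a=np.load('c3.npy');w=(*a[:3],a[3:].reshape(4,4))
P=lambda u,v,z:plane(w,u,v,z).round(4)
C=[P(*q,.008) for q in((166,49),(401,76),(372,272),(172,255))]
for i in range(4):
    e=(C[(i+1)%4]-C[i]);print(np.linalg.norm(e).round(4),np.degrees(np.arctan2(e[1],e[0])).round(2)%90)
k=P(324,276,.094)
for z in(.045,.05):
  h=P(337,149,z);d=h-k;print('hinge',h,'knob',k,np.linalg.norm(d[:2]),np.degrees(np.arctan2(d[1],d[0])))
# cap top: fit by mask
im=cv2.imread('pics/w3.png');hsv=cv2.cvtColor(im,cv2.COLOR_BGR2HSV)
m=((hsv[...,2]>225)&(hsv[...,1]<25)).astype(np.uint8)
m=cv2.morphologyEx(m,cv2.MORPH_OPEN,np.ones((5,5)))
n,l,st,ct=cv2.connectedComponentsWithStats(m)
for i in range(1,n):
  if st[i,4]>1000:
    cc=cv2.findContours((l==i).astype(np.uint8),0,1)[0][0];e=cv2.minEnclosingCircle(cc);print(st[i],ct[i],e,'cap',P(*ct[i],.102),P(*e[0],.102))
# lever arm edges
g=cv2.cvtColor(im,cv2.COLOR_BGR2GRAY)
for v in(170,190,210,230):print(v,g[v,305:365:3])
E
```

```text
0.2133 12.230000000000004
0.195 12.830000000000013
0.2162 12.829999999999998
0.1972 12.0
hinge [ 0.6019 -0.0818  0.045 ] knob [ 0.5045 -0.1015  0.094 ] 0.09937227983698477 11.434316248354136
hinge [ 0.602  -0.0816  0.05  ] knob [ 0.5045 -0.1015  0.094 ] 0.09951009998990056 11.535771980470903
[ 166   50  120   33 2160] [217.37962963  66.08981481] ((225.5, 60.0), 60.3345832824707) cap [0.6288 0.0136 0.102 ] [0.634  0.0093 0.102 ]
[ 217  101   77   80 4741] [254.32862265 140.60472474] ((254.33680725097656, 141.02777099609375), 40.837982177734375) cap [ 0.5907 -0.0215  0.102 ] [ 0.5904 -0.0216  0.102 ]
170 [110 111  57 107 112 111 100 105 106 103 106 103 100  77 111 114 113 111
 214 213]
190 [211 213 213 213 214 147 105 105 103 107 105 103  81 110 111 111 111 213
 213 214]
210 [213 215 215 215 215 103 107 104 107 103 100  93 108 111 111 111 213 212
 212 211]
230 [216 214 214 213 104 108 104 103 105  99 102 107 109 112 112 211 213 212
 213 214]
```

Emit:
servo_tool([
  [0.02, -0.013, 0.0, 0, 0, 0],
  [0.045, -0.03, 0.01, 0, 0, 0],
  [0.065, -0.042, 0.03, 0, 0, 0],
  [0.0735, -0.0484, 0.05, 0, 0, 0],
  [0.0735, -0.0484, 0.059, 0, 0, 0],
  [0.0735, -0.0484, 0.059, 0, 0, 0],
  [0.0735, -0.0484, 0.059, 0, 0, 0],
], gripper=1)

```text
t: 5.88
eef_pos: [0.5869, -0.0213, 0.1467]
ee_rot: [-3.139, 0.004, 0.314]
wrist_force: [0.7, 0.1, 0.7]
opening: 0.997
gripper_force: 0.0
```

```bash
python3 - <<'E'
from h import *
s=robot.state();print(s['eef_pos'],s['ee_rot'],s['wrist_force'],s['torque'])
w=cam('wrist');im=robot.read_camera('wrist');t=s['eef_pos']
u=proj(w,[t[0],t[1],.102]);print(u)
hsv=cv2.cvtColor(im,cv2.COLOR_BGR2HSV)
m=((hsv[...,2]>225)&(hsv[...,1]<25)).astype(np.uint8);m=cv2.morphologyEx(m,cv2.MORPH_OPEN,np.ones((5,5)))
n,l,st,ct=cv2.connectedComponentsWithStats(m)
for i in range(1,n):
  if st[i,4]>1500:print(st[i],ct[i],plane(w,*ct[i],.102))
q=[proj(w,[t[0]+.028*np.cos(a),t[1]+.028*np.sin(a),.102]) for a in np.linspace(0,6.28,60)]
cv2.polylines(im,[np.array(q,int)],True,(0,200,0),1)
cv2.imwrite('pics/w4.png',im)
E
```

```text
[ 0.58686464 -0.02128683  0.14666317] [-3.13939301  0.00448801  0.31386133] [0.69624483 0.12429256 0.68626486] [-0.01341671 -0.04370382  0.01387837]
(np.float64(323.07935734265817), np.float64(271.20768893146976))
[ 282  225   90   51 1858] [327.71205597 246.13993541] [ 0.60266426 -0.01895342  0.102     ]
[ 299  242   57   37 1612] [326.66997519 260.73138958] [ 0.59386495 -0.02122291  0.102     ]
```

View pics/w4.png

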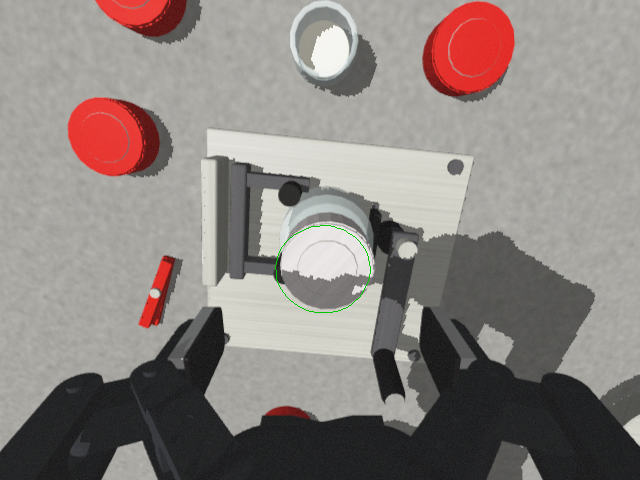

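The cap's top disc centre is about (327,267), against the TCP circle's centre at (323,270). A tool shift of about +1.6 mm in x and +2.2 mm in y corrects that.

Emit:
servo_tool([
  [0.0016, 0.0022, 0.02, 0, 0, 0],
  [0.0016, 0.0022, 0.045, 0, 0, 0],
  [0.0016, 0.0022, 0.065, 0, 0, 0],
  [0.0016, 0.0022, 0.075, 0, 0, 0],
  [0.0016, 0.0022, 0.077, 0, 0, 0],
  [0.0016, 0.0022, 0.077, 0, 0, 0],
  [0.0016, 0.0022, 0.077, 0, 0, 0],
])

```text
t: 6.52
eef_pos: [0.592, -0.0232, 0.0726]
ee_rot: [3.14, -0.002, 0.314]
wrist_force: [0.3, 0.7, -0.3]
opening: 1.003
gripper_force: 0.0
```

```bash
python3 - <<'E'
from h import *
s=robot.state();print(s['eef_pos'],s['ee_rot'],s['wrist_force'],s['torque'])
E
```

```text
[ 0.5919825  -0.02315938  0.07258409] [ 3.14037595e+00 -1.95109117e-03  3.13661999e-01] [ 0.3260903   0.67088597 -0.33878931] [ 0.00671414 -0.01838504 -0.04100411]
```

Emit:
servo_tool([
  [0, 0, 0.002, 0, 0, 0],
  [0, 0, 0.004, 0, 0, 0],
  [0, 0, 0.004, 0, 0, 0],
])

```text
t: 6.77
eef_pos: [0.5913, -0.0226, 0.0678]
ee_rot: [3.141, -0.001, 0.314]
wrist_force: [0.5, 0.0, 0.1]
opening: 1.003
gripper_force: 0.0
```

Emit:
servo_tool([
  [0, 0, 0, 0, 0, 0],
  [0, 0, 0, 0, 0, 0],
  [0, 0, 0, 0, 0, 0],
  [0, 0, 0, 0, 0, 0],
  [0, 0, 0, 0, 0, 0],
  [0, 0, 0, 0, 0, 0],
], gripper=-1, force=70)

```text
t: 7.27
eef_pos: [0.5915, -0.0231, 0.068]
ee_rot: [3.14, -0.001, 0.314]
wrist_force: [-0.5, -2.6, 5.6]
opening: 0.641
gripper_force: 73.2
```

Emit:
servo_tool([
  [0, 0, -0.0001, 0, 0, -3],
  [0, 0, -0.0002, 0, 0, -6],
  [0, 0, -0.0003, 0, 0, -9],
  [0, 0, -0.0005, 0, 0, -12],
  [0, 0, -0.0006, 0, 0, -15],
  [0, 0, -0.0007, 0, 0, -18],
  [0, 0, -0.0008, 0, 0, -21],
  [0, 0, -0.001, 0, 0, -24],
])

```text
t: 7.93
eef_pos: [0.5921, -0.022, 0.069]
ee_rot: [3.141, -0.003, 0.734]
wrist_force: [-0.0, 3.0, 3.8]
opening: 0.637
gripper_force: 73.2
```

```bash
python3 - <<'E'
from h import *
s=robot.state();print(s['eef_pos'],s['ee_rot'],s['wrist_force'],s['torque'])
E
```

```text
[ 0.59214846 -0.02196427  0.06902076] [ 3.14063972e+00 -2.67460632e-03  7.33837970e-01] [-0.01370811  3.00033976  3.76413244] [ 0.22769545 -0.18534311 -0.22181679]
```

Emit:
servo_tool([
  [0, 0, -0.0001, 0, 0, -2.5],
  [0, 0, -0.0002, 0, 0, -5],
  [0, 0, -0.0003, 0, 0, -7.5],
  [0, 0, -0.0004, 0, 0, -10],
  [0, 0, -0.0005, 0, 0, -12.5],
  [0, 0, -0.0006, 0, 0, -15],
  [0, 0, -0.0007, 0, 0, -17.5],
  [0, 0, -0.0008, 0, 0, -20],
])

```text
t: 8.6
eef_pos: [0.5918, -0.0219, 0.0698]
ee_rot: [3.141, -0.002, 1.084]
wrist_force: [-1.4, 0.6, 4.3]
opening: 0.635
gripper_force: 73.3
```

```bash
python3 - <<'E'
from h import *
s=robot.state();print(s['eef_pos'],s['ee_rot'],s['wrist_force'],s['torque'])
E
```

```text
[ 0.59177884 -0.02193543  0.06979074] [ 3.14051045e+00 -1.53617728e-03  1.08359486e+00] [-1.35240181  0.5984064   4.34570746] [ 0.15780736  0.03799513 -0.09154702]
```

Emit:
servo_tool([
  [0, 0, -0.0001, 0, 0, -1],
  [0, 0, -0.0001, 0, 0, -2],
  [0, 0, -0.0001, 0, 0, -2],
])

```text
t: 8.85
eef_pos: [0.5918, -0.0222, 0.0699]
ee_rot: [3.14, -0.001, 1.117]
wrist_force: [-0.4, 0.5, 6.2]
opening: 0.642
gripper_force: 73.3
```

```bash
python3 - <<'E'
from h import *
s=robot.state();print(s['eef_pos'],s['ee_rot'],s['wrist_force'],s['torque'])
E
```

```text
[ 0.59175743 -0.02218361  0.06986271] [ 3.14035181e+00 -1.08630789e-03  1.11742157e+00] [-0.43784113  0.52101586  6.23250598] [0.11980953 0.04052404 0.04389846]
```

Emit:
servo_tool([
  [0, 0, -0.0001, 0, 0, -1],
  [0, 0, -0.0001, 0, 0, -1.5],
])

```text
t: 9.02
eef_pos: [0.5917, -0.0223, 0.0699]
ee_rot: [3.14, -0.001, 1.144]
wrist_force: [0.1, 0.6, 4.7]
opening: 0.641
gripper_force: 73.3
```

```bash
python3 - <<'E'
from h import *
s=robot.state();print(s['eef_pos'],s['ee_rot'],s['wrist_force'],s['torque'])
E
```

```text
[ 0.59172052 -0.02230748  0.06992841] [ 3.14033896e+00 -9.34551333e-04  1.14353981e+00] [0.14634309 0.55001397 4.73257043] [ 0.07424719  0.02261123 -0.06316777]
```

Emit:
servo_tool([
  [0, 0, -0.0001, 0, 0, -1],
  [0, 0, -0.0001, 0, 0, -1.5],
])

```text
t: 9.18
eef_pos: [0.5917, -0.0224, 0.0699]
ee_rot: [3.14, -0.001, 1.17]
wrist_force: [-0.3, 0.6, 5.8]
opening: 0.639
gripper_force: 73.3
```

```bash
python3 - <<'E'
from h import *
s=robot.state();print(s['eef_pos'],s['ee_rot'],s['wrist_force'],s['torque'])
E
```

```text
[ 0.59167934 -0.02237575  0.06989683] [ 3.14039163e+00 -7.39319314e-04  1.16995993e+00] [-0.32664401  0.59414774  5.75732544] [ 0.06563916 -0.03631983 -0.09199059]
```

Emit:
servo_tool([
  [0, 0, -0.0005, 0, 0, 0],
  [0, 0, -0.001, 0, 0, 0],
  [0, 0, -0.001, 0, 0, 0],
])

```text
t: 9.43
eef_pos: [0.5915, -0.0225, 0.0703]
ee_rot: [3.141, -0.0, 1.169]
wrist_force: [1.8, 1.0, 1.4]
opening: 0.639
gripper_force: 73.5
```

```bash
python3 - <<'E'
from h import *
s=robot.state();print(s['eef_pos'],s['ee_rot'],s['wrist_force'],s['torque'])
E
```

```text
[ 0.59154981 -0.02248173  0.07026415] [ 3.14078776e+00 -4.51737614e-04  1.16916274e+00] [1.81881163 1.02756198 1.38930761] [ 0.13113589 -0.24812306 -0.01422237]
```

Emit:
servo_tool([
  [0, 0, 0.0005, 0, 0, -1],
  [0, 0, 0.0005, 0, 0, -1.5],
])

```text
t: 9.6
eef_pos: [0.5914, -0.0226, 0.07]
ee_rot: [3.141, -0.0, 1.197]
wrist_force: [0.6, 0.3, 4.2]
opening: 0.638
gripper_force: 73.8
```

```bash
python3 - <<'E'
from h import *
s=robot.state();print(s['eef_pos'],s['ee_rot'],s['wrist_force'],s['torque'])
E
```

```text
[ 0.59141119 -0.0226148   0.07004687] [ 3.14105415e+00 -1.41283031e-04  1.19673610e+00] [0.59779812 0.28314579 4.18141464] [ 0.09452056 -0.11550198 -0.01203479]
```

Emit:
servo_tool([
  [0, 0, 0, 0, 0, -1],
  [0, 0, -0.0001, 0, 0, -1],
])

```text
t: 9.77
eef_pos: [0.5913, -0.0227, 0.0701]
ee_rot: [3.141, 0.0, 1.214]
wrist_force: [0.6, 0.6, 2.7]
opening: 0.646
gripper_force: 73.7
```

```bash
python3 - <<'E'
from h import *
s=robot.state();print(s['eef_pos'],s['ee_rot'],s['wrist_force'],s['torque'])
E
```

```text
[ 0.59130127 -0.02268469  0.07012879] [3.14112658e+00 1.69781703e-05 1.21406193e+00] [0.62608728 0.62957476 2.73208113] [ 0.00522064 -0.19194596 -0.0116838 ]
```

Emit:
servo_tool([
  [0, 0, -0.0005, 0, 0, 0],
  [0, 0, -0.001, 0, 0, 0],
  [0, 0, -0.0015, 0, 0, 0],
  [0, 0, -0.0015, 0, 0, 0],
])

```text
t: 10.1
eef_pos: [0.5901, -0.0224, 0.0709]
ee_rot: [-3.139, 0.0, 1.213]
wrist_force: [-0.5, 0.3, -0.6]
opening: 0.638
gripper_force: 73.6
```

```bash
python3 - <<'E'
from h import *
s=robot.state();print(s['eef_pos'],s['ee_rot'],s['wrist_force'],s['torque'])
E
```

```text
[ 0.59008453 -0.02243672  0.07091936] [-3.13926765e+00  4.50224064e-04  1.21309622e+00] [-0.48567224  0.34515735 -0.63957702] [ 0.01146264 -0.00962724  0.00217349]
```

The vertical force equals the cap's weight and the torque is zero, so the cap is free. I'm lifting it.

Emit:
servo_tool([
  [0, 0, -0.004, 0, 0, 0],
  [0, 0, -0.01, 0, 0, 0],
  [0, 0, -0.017, 0, 0, 0],
  [0, 0, -0.024, 0, 0, 0],
  [0, 0, -0.031, 0, 0, 0],
  [0, 0, -0.037, 0, 0, 0],
  [0, 0, -0.04, 0, 0, 0],
  [0, 0, -0.04, 0, 0, 0],
])

```text
t: 10.77
eef_pos: [0.5918, -0.0227, 0.1127]
ee_rot: [3.139, -0.0, 1.213]
wrist_force: [1.3, -0.1, -1.7]
opening: 0.641
gripper_force: 73.6
```

```bash
python3 - <<'E'
from h import *
s=robot.state();print(s['eef_pos'],s['ee_rot'],s['wrist_force'],s['torque'],s['opening'])
a=robot.read_camera('scene');b=robot.read_camera('side')
A=cv2.resize(a[150:310,210:410],(400,320),interpolation=3);B=cv2.resize(b[180:340,240:440],(400,320),interpolation=3)
cv2.imwrite('pics/f.png',np.hstack([A,B]))
E
```

```text
[ 0.59176653 -0.02269996  0.11274802] [ 3.13941740e+00 -2.70236145e-04  1.21307155e+00] [ 1.30690429 -0.07783566 -1.74617517] [ 0.01879659 -0.04457772  0.0196822 ] 0.6412909558527986
```

View pics/f.png

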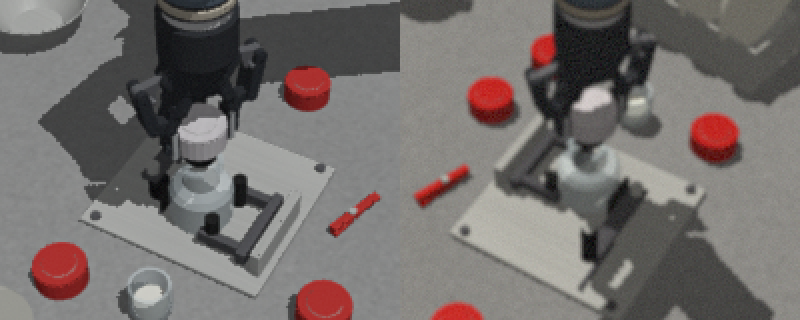

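The picture shows the cap held level above the jar, with the jar standing in the clamp. I'll check the lever and cap height numerically.

```bash
python3 - <<'E'
from h import *
s=cam('scene');d=cam('side')
def pc(c,p,x0,y0,off): u=proj(c,p);return round((u[0]-x0)*2+off),round((u[1]-y0)*2)
im=cv2.imread('pics/f.png');big=cv2.resize(im,(800,320))
for dg,col in((8,(0,0,255)),(12.3,(0,255,0)),(16.6,(255,0,0))):
  a=np.radians(dg);h=np.array([.6025,-.0812])
  k=h-.1*np.array([np.cos(a),np.sin(a)])
  for z in(.044,.094):
    print(dg,z,pc(d,[*k,z],240,180,400)); cv2.circle(im,pc(d,[*k,z],240,180,400),2,col,-1)
for a in np.linspace(0,6.28,40):   # expected cap rim top/bottom after 44 mm lift
  for z in(.120,.146):
    p=[.591+.028*np.cos(a),-.0225+.028*np.sin(a),z]
    cv2.circle(im,pc(s,p,210,150,0),1,(0,255,0),-1);cv2.circle(im,pc(d,p,240,180,400),1,(0,255,0),-1)
cv2.imwrite('pics/f2.png',cv2.resize(im[60:280,100:760],None,fx=1.2,fy=1.2,interpolation=3))
E
```

```text
8 0.044 (583, 251)
8 0.094 (583, 222)
12.3 0.044 (589, 254)
12.3 0.094 (590, 225)
16.6 0.044 (595, 257)
16.6 0.094 (596, 228)
```

View pics/f2.png

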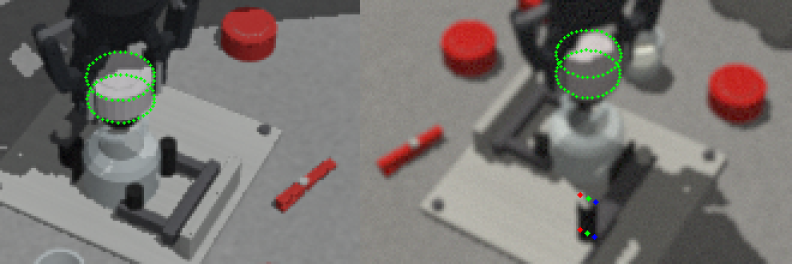

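The predicted cap outlines match both views, and the knob sits on the 12° mark, so I'm handing it in.

```bash
python3 -c "
from plant import robot
print(robot.sign_off())"
```

```text
the job is handed in; nothing more can be done
None
```

I set the lever along the rib (within about 1°), unscrewed the cap 0.90 rad until it came free, and handed the job in at about 11 s of the 51 s with the cap still gripped, level and centred about 25 mm (underside) above the jar's mouth.

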